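Turn the rectangular inkstone over in the folding cradle

TASK

In the calligraphy studio, lay the rectangular inkstone, well side up, in the open folding tray of the wooden turnover cradle with its long side along the hinge, and let go of it. Then swing the tray by its handle bar all the way over until it is shut on the fixed nest, so that the inkstone ends lying upside down in the nest; leave the cradle closed.

Things in the scene. Friction and masses are not known exactly. Their poses are not given: they have to be found in the camera images.
- inkstone: Rectangular dark inkstone, loose on the table, 95 (its x) x 55 (y) x 22 mm (z), 0.3 kg, a rectangular well 10 mm deep in its top; either end may go either way in the cradle. Origin: centre of its underside; z points out of the well side, up at the start. The round inkstone, 86 mm across, is not wanted.
- cradle: Wooden turnover cradle, fixed. Origin: on the table under the middle of the hinge line, which runs along x, 32 mm up. On the -y side the fixed nest: floor 20 mm, wall tops 32 mm above the table, room 113 (x) by 75 mm (y) centred at y = -61.5 mm. On the +y side the folding tray. The 8 mm walls across y of both have 44 mm wide gaps for fingers in the middle, with free space between nest and tray.
- tray (a joint): Tray angle, rad: 0 open flat (start), 1.57 upright, 3.14 shut on the nest. Stiff hinge (0.5 N m): stays where left. Tray 0.35 kg; its open pocket has its floor 14 mm, wall tops 32 mm above the table, room 107 (cradle x) by 67 mm (y) centred at cradle y = +61.5 mm, a 50 mm wide floor window. The stone lies loose in it and tips over into the nest by itself once the tray is well past upright.
- handle (a point): Middle of the tray's handle: round wooden bar 12 mm thick, parallel to the hinge, 150 mm from it, 32 mm above the table when open or shut; 96 mm free between its arms, 41 mm finger gap to the tray. Gripped from above, a finger either side, it turns in the grip as the tray swings. Axes turn with the tray: x along the hinge, y away from it, z out of the pocket.
There are look-alikes about, which are no part of the job. Leave any green or white look-alike of the inkstone alone.

How it is judged (in metres and radians):
On the way:
1. the inkstone lies well side up on the floor of the open tray's pocket, let go (value of joint tray below 0.15 rad and angle between inkstone's own z axis and vertical below 0.12 rad and x of inkstone in the frame of handle between -0.016 and 0.016 m and y of inkstone in the frame of handle between -0.1045 and -0.0725 m and z of inkstone in the frame of handle below -0.013 m and contact force between the fingers and inkstone below 0.1 N), for 0.2 s.
At the end, for the whole second after the job is handed in: The tray is shut (joint above 2.98 rad) and the inkstone lies at rest upside down (within 10 degrees) on the floor of the nest: its centre within 20 mm of the nest's centre along both cradle axes, its now upper underside less than 48 mm above the table (42 mm when flat) (value of joint tray above 2.98 rad and angle between inkstone's own z axis and vertical above 2.97 rad and x of inkstone in the frame of cradle between -0.02 and 0.02 m and y of inkstone in the frame of cradle between -0.0815 and -0.0415 m and z of inkstone in the frame of cradle below 0.048 m and linear speed of inkstone below 0.02 m/s); the robot touches nothing.
It also fails if it takes over 64 s, if anything falls off the work surface, if the arm or the gripper's body presses on something with over 40 N, if the wrist force passes 120 N, or if a joint passes its speed limit or range.

ROBOT

A 6-joint arm with a two-finger parallel gripper is mounted at the origin on the work surface. World frame = base frame: x ahead of the robot, y to its left, z up, the work surface at z = 0. Lengths are in mm, angles in rad, forces in N, time in s.
With the tool pointing down it reaches from about 275 to 750 mm from the base axis. Payload 10.2 kg.
Tool frame: the origin (TCP) lies at the very end of the fingers, on their centre line; the grasp point (between the pads) lies 19 mm behind it (ctrl.grip_depth is the distance from the TCP to the grasp point, in mm); z points along the fingers, x is the direction in which the jaws open and shut, and the axes are right-handed (so a half turn about z gives the same grasp; the last joint's range is limited). The gripper opens to 85 mm and grips with 20 to 120 N. Pads are 22 mm wide; open, the fingers measure 114 mm over their backs; the gripper's body (76 mm by 85 mm) begins 54 mm behind the grasp point. The pads swing forward as they close: fully open they stand 13 mm farther back than shut.
Start: joints at [1.084, 0.313, 1.498, -0, 1.331, -0.223], TCP at [136.907, 506.841, 231.294] pointing down, gripper open.
Joint ranges: [-2.94, 2.94], [-0.97, 2.17], [0.19, 2.56], [-1.23, 4.37], [0.02, 3.11], [-2.88, 2.88]. Speed limits (rad/s): [2.39, 2.39, 3.01, 3.14, 3.14, 3.14].

INTERFACE

Orientations are given as a unit quaternion [w, x, y, z].
In Python, from rig import ctrl gives the robot as it stands.
- The arm moves only by the tool play_rows, never from a script. Its argument "motion" is a list of rows, each a list of 2 entries, a list of its own where there are three numbers: the shift along the tool's x, y, z in mm, then the turn, a rotation vector about the tool's x, y, z in degrees. A call has 1 to 20 rows; each row shifts and turns the commanded pose from where the row before left it, along the tool's axes as they then stand; what a row does not reach is not made up. A row lasts 1/12 s, in which the tool goes at most 41.7 mm and 7.16 degrees, less where a joint would pass 70% of its speed; a pose out of reach is approached as far as the arm can. A call with a gripper value outside its range is refused whole. "fingers" is the finger opening in mm, from 0 to 85.4, set as the call begins (left out, the last holds). The fingers move at their own pace and stop on an object; "squeeze" is the grip in N (left out, the last holds). Time passes only in rows, so rows that do not move let the fingers close. It gives the time, the measured TCP pose, the force and the opening at its end, in the units of the state.
- ctrl.sense(): the state, without advancing time (a new reading comes with each control period).
- ctrl.capture(name): name is "side" or "top" or "wrist"; returns the picture (384x512x3 uint8, red, green, blue); there is no depth.
- ctrl.get_calibration(name): a dict with "K" (3x3 intrinsics, pixels), "R" (3x3) and "t" (3): a world point X has camera coordinates R X + t; the wrist camera has in their place "tool_from_camera" (4x4, takes a point from camera to tool coordinates, whose origin is the TCP and whose axes are the tool frame's). Camera axes: x right, y down, z forward; pixel columns grow to the right and rows downward; lengths in mm; the calibration is good to about 2 mm. A picture is of the moment at which its call begins: read the wrist's pose just before it. get_calibration takes no time and is no camera call.
- ctrl.finish_job(): hands the job in, once; it reports no verdict.
Trained networks look in the newest picture that a camera, given by its name, has taken for a name from the list of things; names that differ only in an ending like _2 or _b are one class to them, and where a whole thing is asked for, a point or a joint stands for the part that bears it (a point fixed in the world has none). Each returns a list of dicts, best first, with "p" (0 to 1); they miss things now and then, are a little off and sometimes report something else, mostly with a low value. They report only what shows in the picture. A call takes as long as a camera call. They do not tell look-alikes from the thing itself.
- ctrl.spot_in(camera, name): "position" ([column, row] as shares, 0 to 1, of the picture: columns of its width, rows of its height, amid what is visible of it).
The state is a dict: "time_s": time; "joints": joint angles; "dq": joint speeds; "tau": joint torques, N m; "eef_pos": TCP position; "ee_rot": TCP orientation; "force": force on the tool from outside, world axes, zero at the start; "wrist_torque": the same for the moment, N m; "grip_width": opening from 0.0 (shut) to 1.0 (fully open).
Only numpy, scipy, OpenCV 4.12 (cv2) and the standard library are available. Lean on these libraries where they do the work, as an engineer would, in place of code of your own. Each camera call takes 0.05 s, during which the arm holds its last target. There are 200 camera calls.

## Working session

There is one attempt and no reset: what is moved stays moved. The work goes in short steps, Python scripts to look and compute and a tool call to move; the robot and the scene stay as the last step left them, time stands still between calls to the robot, and variables do not carry over. Pictures are saved under pics/ and viewed, about 8 in all and at most 12, crops included, and the job is handed in when it is done.

Besides the shell and the picture viewer there is one more tool, called after "Call:" by a JSON object that holds its "method" and its "body". play_rows: Moves the arm, as the interface text tells. Its arguments: {"type":"object","properties":{"motion":{"type":"array"},"fingers":{"type":"number"},"squeeze":{"type":"number"}},"required":["motion"]}

```bash
ls; mkdir -p pics
python3 - <<'E'
from rig import ctrl
import cv2,numpy as np
ims=[]
for c in("side","top"):
    im=ctrl.capture(c); cv2.imwrite(f"pics/{c}0.png",im[:,:,::-1]); ims.append(im)
    for n in("inkstone","cradle","tray","handle"):
        print(c,n,[(np.round(np.array(d["position"])*[512,384]).tolist(),round(d["p"],2)) for d in ctrl.spot_in(c,n)])
    k=ctrl.get_calibration(c);print({a:np.round(b,3).tolist() for a,b in k.items()})
print({a:np.round(b,4).tolist() for a,b in ctrl.get_calibration("wrist").items()})
print(ctrl.sense())
E
```

```text
pics
side inkstone [([257.0, 288.0], 0.95), ([311.0, 330.0], 0.9), ([343.0, 269.0], 0.57)]
side cradle [([257.0, 205.0], 0.77), ([241.0, 185.0], 0.52)]
side tray [([240.0, 185.0], 0.77)]
side handle [([240.0, 187.0], 0.92)]
{'K': [[429.698, 0.0, 256.409], [0.0, 429.698, 195.445], [0.0, 0.0, 1.0]], 'R': [[0.861, -0.508, 0.012], [-0.349, -0.61, -0.711], [0.369, 0.609, -0.703]], 't': [-467.169, 246.485, 907.891]}
top inkstone [([367.0, 142.0], 0.75)]
top cradle [([245.0, 178.0], 0.59)]
top tray [([214.0, 171.0], 0.95)]
top handle []
{'K': [[437.127, 0.0, 258.735], [0.0, 437.127, 189.309], [0.0, 0.0, 1.0]], 'R': [[-0.013, -1.0, 0.028], [-0.98, 0.007, -0.197], [0.197, -0.03, -0.98]], 't': [7.413, 519.293, 879.72]}
{'K': [[324.1886, 0.0, 255.8761], [0.0, 324.1886, 195.7664], [0.0, 0.0, 1.0]], 'tool_from_camera': [[1.0, -0.0003, -0.0009, 0.2533], [0.0005, 0.9622, 0.2723, -70.2489], [0.0008, -0.2723, 0.9622, -143.1012], [0.0, 0.0, 0.0, 1.0]]}
{'time_s': 0.5, 'joints': array([ 1.08357209e+00,  3.12927232e-01,  1.49776872e+00, -1.24249943e-05,
        1.33098166e+00, -2.23417916e-01]), 'dq': array([ 0.00048107, -0.00103163,  0.00035214, -0.00098928, -0.00061662,
        0.00015006]), 'tau': array([-9.11652351e-04, -4.11934698e+01, -2.59766668e+01, -2.12212271e-04,
        8.32559817e-04,  9.53420596e-06]), 'eef_pos': array([136.91392388, 506.81689147, 231.25433631]), 'ee_rot': array([ 2.31972320e-05,  7.93962915e-01,  6.07966190e-01, -3.60964820e-05]), 'force': array([-1.31696129,  1.02142179,  0.86057046]), 'wrist_torque': array([ 0.0160397 , -0.01972437,  0.0217158 ]), 'grip_width': 1.0023971485791285}
```

Run:
```python
import cv2,numpy as np
a=cv2.imread("pics/side0.png");b=cv2.imread("pics/top0.png")
cv2.imwrite("pics/s1.png",cv2.resize(a[100:384,130:460],None,fx=2.1,fy=2.1,interpolation=cv2.INTER_CUBIC)); cv2.imwrite("pics/t1.png",cv2.resize(b,None,fx=1.56,fy=1.56,interpolation=cv2.INTER_CUBIC))
```

```text
(no output)
```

View pics/s1.png

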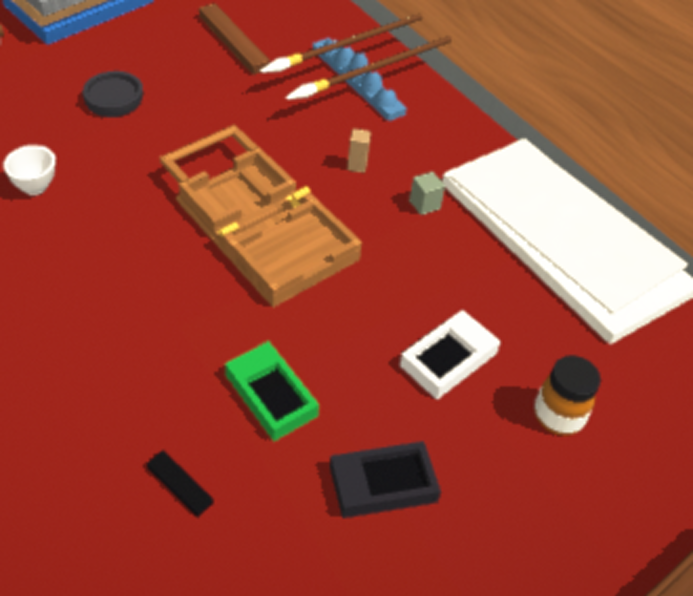

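View pics/t1.png

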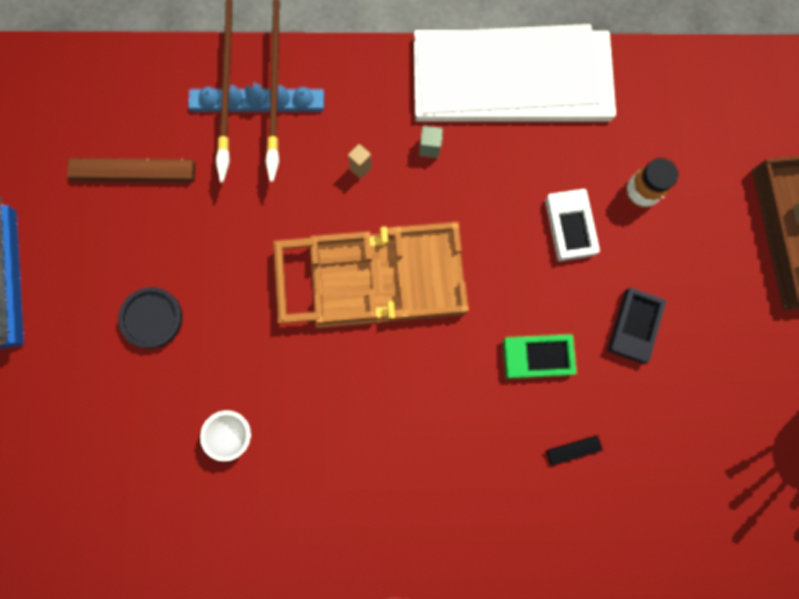

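Side picture: the dark rectangular stone with a well is at crop (385,478), i.e. top view (638,325). The candidates in the top view are green (540,356), white (572,225), round (150,318) and the black ink stick (574,450). I choose the dark rectangle. In the top view the cradle has its nest to the right and the tray and handle to the left (bar at about 280,283).

```bash
cat > h.py <<'E'
import cv2,numpy as np
from rig import ctrl
from scipy.spatial.transform import Rotation as Ro
def ray(cam,px,z,pose=None):
    k=ctrl.get_calibration(cam);d=np.linalg.inv(k["K"])@[px[0],px[1],1]
    if cam=="wrist":
        p,q=pose;T=np.array(k["tool_from_camera"]);M=Ro.from_quat(np.roll(q,-1)).as_matrix()
        o=M@T[:3,3]+p;d=M@T[:3,:3]@d
    else:
        R=np.array(k["R"]);o=-R.T@k["t"];d=R.T@d
    return (o+d*(z-o[2])/d[2])
E
python3 - <<'E'
from h import *
im=cv2.imread("pics/top0.png");s=im.astype(int)
def rect(m,box,z,n):
    w=np.zeros(m.shape,np.uint8);x0,y0,x1,y1=box;w[y0:y1,x0:x1]=m[y0:y1,x0:x1]
    c=max(cv2.findContours(w,0,2)[0],key=cv2.contourArea)
    W=np.array([ray("top",p[0],z)[:2] for p in c],np.float32)
    b=cv2.minAreaRect(W);print(n,np.round(b[0],1),np.round(b[1],1),round(b[2],1));print(np.round(cv2.boxPoints(b),0).tolist())
dark=(s[:,:,2]<100)&(s[:,:,2]-s[:,:,0]<45)
rect(dark.astype(np.uint8),(385,178,432,238),18,"stone")
hsv=cv2.cvtColor(im,cv2.COLOR_BGR2HSV)
wood=((s[:,:,1]>70)&(s[:,:,2]>110)).astype(np.uint8)
rect(wood,(165,135,305,215),32,"cradle")
cr=lambda b:cv2.resize(im[b[1]:b[3],b[0]:b[2]],None,fx=5,fy=5,interpolation=cv2.INTER_CUBIC)
cv2.imwrite("pics/c1.png",cr((165,135,310,220)))
for p in((638/1.56,325/1.56),(280/1.56,283/1.56),(383/1.56,275/1.56)):print(ray("top",p,25).round())
for c in ((311,330),):print("side",ray("side",c,22).round())
E
```

```text
stone [ 480.8 -327.2] [60.2 98.9] 69.8
[[424.0, -338.0], [517.0, -373.0], [538.0, -316.0], [445.0, -282.0]]
cradle [555.3  48.4] [138.1 265.1] 4.9
[[475.0, 175.0], [498.0, -90.0], [635.0, -78.0], [613.0, 186.0]]
[ 480. -328.   25.]
[544. 175.  25.]
[554.  30.  25.]
side [ 472. -335.   22.]
```

View pics/c1.png

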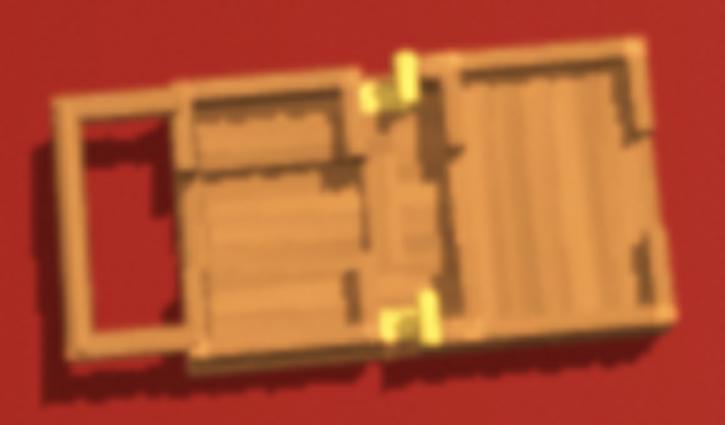

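```bash
cat >> h.py <<'E'
def to(x,y,z,yaw,verbose=1):
    s=ctrl.sense();M=Ro.from_quat(np.roll(s["ee_rot"],-1)).as_matrix()
    d=M.T@(np.array([x,y,z])-s["eef_pos"]);a=np.degrees(np.arctan2(M[1,0],M[0,0]))
    R=Ro.from_euler('z',yaw,degrees=True).as_matrix()@np.diag([1,-1,-1])
    print("t",round(s["time_s"],2),"pos",s["eef_pos"].round(1),"yaw",a.round(2),"tool d",d.round(1),"|d|",np.linalg.norm(d).round(),"rotvec",np.degrees(Ro.from_matrix(M.T@R).as_rotvec()).round(2),"f",s["force"].round(1),"w",round(s["grip_width"]*85.4,1))
E
python3 -c "
from h import *
to(550,70,240,95)"
```

```text
t 0.5 pos [136.9 506.8 231.3] yaw 74.89 tool d [-314.   512.7   -8.7] |d| 601.0 rotvec [ -0.     0.   -20.11] f [-1.3  1.   0.9] w 85.6
```

Call:
{"method": "play_rows", "body": {"motion": [[[-10, 15, 0], [0, 0, 0]], [[-16, 26, 0], [0, 0, 0]], [[-16, 26, 0], [0, 0, 0]], [[-16, 26, 0], [0, 0, 0]], [[-16, 26, 0], [0, 0, 0]], [[-16, 26, 0], [0, 0, 0]], [[-16, 26, 0], [0, 0, 0]], [[-16, 26, 0], [0, 0, 0]], [[-16, 26, 0], [0, 0, 0]], [[-16, 26, 0], [0, 0, 0]], [[-16, 26, 0], [0, 0, 0]], [[-16, 26, 0], [0, 0, 0]], [[-16, 26, 0], [0, 0, 0]], [[-16, 26, 0], [0, 0, 0]], [[-16, 26, 0], [0, 0, 0]], [[-16, 26, 0], [0, 0, 0]], [[-16, 26, 0], [0, 0, 0]], [[-16, 26, 0], [0, 0, -6.7]], [[-16, 26, 0], [0, 0, -6.7]], [[-10, 15, 0], [0, 0, -6.7]]], "fingers": 85}}

```text
time_s: 2.17
eef_pos: [544.3, 83.0, 231.1]
ee_rot: [0.0, 0.674, 0.738, -0.0]
force: [0.2, -0.2, 0.5]
grip_width: 0.996
```

Call:
{"method": "play_rows", "body": {"motion": [[[0, 0, 0], [0, 0, 0]], [[0, 0, 0], [0, 0, 0]], [[0, 0, 0], [0, 0, 0]]]}}

```text
time_s: 2.42
eef_pos: [542.1, 85.9, 231.2]
ee_rot: [-0.0, 0.676, 0.737, -0.0]
force: [-0.4, 0.2, 0.5]
grip_width: 0.998
```

Run:
```python
from h import *
to(481,-327,180,70)
s=ctrl.sense();np.save("p1.npy",np.r_[s["eef_pos"],s["ee_rot"]])
im=ctrl.capture("wrist")[:,:,::-1];cv2.imwrite("pics/w1.png",im)
cv2.imwrite("pics/w1b.png",cv2.resize(im,None,fx=1.56,fy=1.56,interpolation=cv2.INTER_CUBIC))
```

```text
t 2.42 pos [542.1  85.9 231.2] yaw 94.89 tool d [-406.2  -96.    51.2] |d| 421.0 rotvec [-3.000e-02 -1.000e-02  2.489e+01] f [-0.4  0.2  0.5] w 85.2
```

View pics/w1b.png

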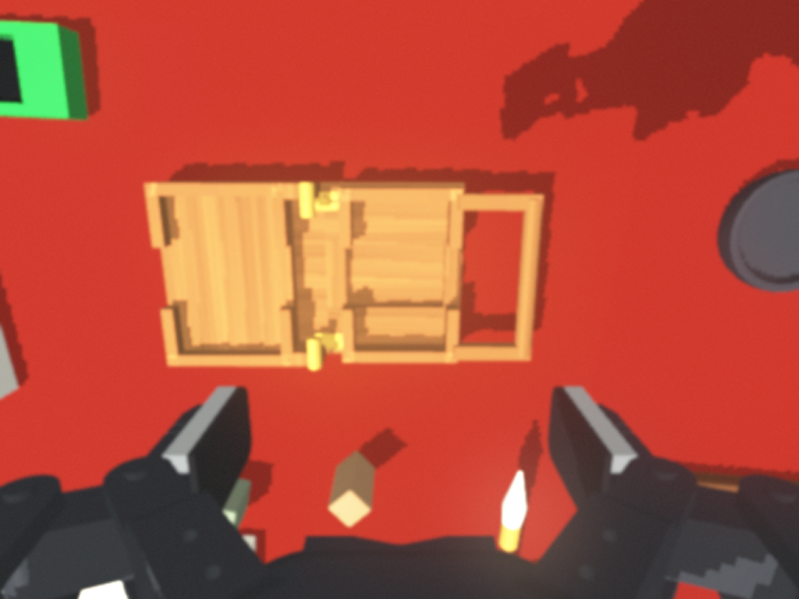

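The wrist view shows the cradle whole: nest corners at (146,184) and (170,366), bar ends at (543,196) and (530,359), and the tray pocket spanning about x 345–460.

Run:
```python
from h import *
P=np.load("p1.npy");po=(P[:3],P[3:])
w=lambda p:ray("wrist",np.array(p)/1.56,32,po)[:2]
for n,p in dict(nTL=(146,184),nBL=(170,366),hTR=(543,196),hBR=(530,359),tTR=(463,188),tBR=(459,361),tTL=(338,187),tBL=(344,361),wl=(351,250),wr=(449,250)).items(): print(n,w(p).round(1))
m=lambda a,b:(w(a)+w(b))/2
N=m((146,184),(170,366));H=m((543,196),(530,359));L=np.linalg.norm(H-N);u=(H-N)/L
print("len",L,"yaw",np.degrees(np.arctan2(u[1],u[0])))
for n,f in dict(hinge=107,pocket=168.5,handle=257,nest=45.5).items():print(n,(N+u*f/263*L).round(1))
```

```text
nTL [499.9 -84.7]
nBL [628.4 -73.8]
hTR [485.4 177.2]
hBR [600.8 186.5]
tTR [484.7 123.8]
tBR [606.7 135.4]
tTL [491.1  41.5]
tBL [613.7  52.2]
wl [532.2  52.5]
wr [526.5 119.1]
len 261.9352352283059 yaw 94.6113928972767
hinge [555.6  27. ]
pocket [550.6  88.1]
handle [543.6 175.9]
nest [560.5 -34.1]
```

Call:
{"method": "play_rows", "body": {"motion": [[[-15, -3, 2], [0, 0, 0]], [[-25, -6, 3], [0, 0, 0]], [[-25, -6, 3], [0, 0, 0]], [[-25, -6, 3], [0, 0, 0]], [[-25, -6, 3], [0, 0, 0]], [[-25, -6, 3], [0, 0, 0]], [[-25, -6, 3], [0, 0, 0]], [[-25, -6, 3], [0, 0, 0]], [[-25, -6, 3], [0, 0, 0]], [[-25, -6, 3], [0, 0, 0]], [[-25, -6, 3], [0, 0, 0]], [[-25, -6, 3], [0, 0, 0]], [[-25, -6, 3], [0, 0, 0]], [[-25, -6, 3], [0, 0, 0]], [[-25, -6, 3], [0, 0, 0]], [[-25, -6, 3], [0, 0, 0]], [[-16, -3, 4], [0, 0, 6.2]], [[0, 0, 0], [0, 0, 6.2]], [[0, 0, 0], [0, 0, 6.2]], [[0, 0, 0], [0, 0, 6.2]]]}}

```text
time_s: 4.13
eef_pos: [482.3, -326.7, 180.5]
ee_rot: [-0.0, 0.82, 0.572, 0.0]
force: [0.7, 0.9, -0.1]
grip_width: 0.992
```

Call:
{"method": "play_rows", "body": {"motion": [[[0, 0, 0], [0, 0, 0]], [[0, 0, 0], [0, 0, 0]], [[0, 0, 0], [0, 0, 0]]]}}

```text
time_s: 4.38
eef_pos: [482.4, -326.9, 180.5]
ee_rot: [0.0, 0.817, 0.576, 0.0]
force: [0.3, -0.5, -0.2]
grip_width: 0.996
```

Run:
```python
from h import *
to(481,-327,180,70)
s=ctrl.sense();np.save("p2.npy",np.r_[s["eef_pos"],s["ee_rot"]])
im=ctrl.capture("wrist")[:,:,::-1];cv2.imwrite("pics/w2.png",im)
print([(np.round(np.array(d["position"])*[512,384]).tolist(),round(d["p"],2)) for d in ctrl.spot_in("wrist","inkstone")])
cv2.imwrite("pics/w2b.png",cv2.resize(im,None,fx=1.56,fy=1.56,interpolation=cv2.INTER_CUBIC))
```

```text
t 4.38 pos [ 482.4 -326.9  180.5] yaw 70.38 tool d [-0.6 -1.3  0.5] |d| 2.0 rotvec [0.01 0.01 0.38] f [ 0.3 -0.5 -0.2] w 85.1
[([252.0, 174.0], 0.95), ([357.0, 246.0], 0.87), ([385.0, 80.0], 0.6)]
```

View pics/w2b.png

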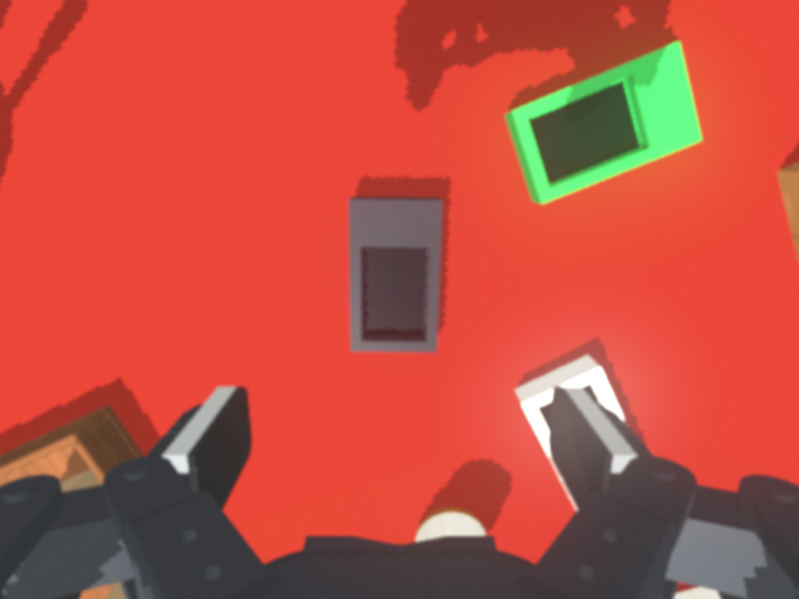

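The dark stone is nearly aligned with the tool, with its top-face corners at (350,198), (443,198), (436,351) and (350,351). The white one at (570,420) lies to the right and the green one at (605,120) is beyond.

Run:
```python
from h import *
P=np.load("p2.npy");po=(P[:3],P[3:]);M=Ro.from_quat(np.roll(po[1],-1)).as_matrix()
w=lambda p,z=22:ray("wrist",np.array(p)/1.56,z,po)
c=np.array([w(p) for p in((350,198),(442,198),(436,351),(350,351))])
print(c.round(1).tolist(),"centre",c.mean(0));print("tool",((c-po[0])@M).round(1).tolist())
for i in range(4):
    e=c[(i+1)%4]-c[i];print(np.linalg.norm(e).round(1),np.degrees(np.arctan2(e[1],e[0])).round(1))
for p in((515,390),(600,355),(108,405),(450,510)):print("obst tool",((w(p)-po[0])@M).round(0))
im=cv2.imread("pics/w2.png").astype(int)
m=((im[:,:,2]-im[:,:,0]<70)).astype(np.uint8);w2=np.zeros_like(m);w2[120:230,215:295]=m[120:230,215:295]
k=max(cv2.findContours(w2,0,2)[0],key=cv2.contourArea)
b=cv2.minAreaRect(np.array([ray("wrist",p[0],22,po)[:2] for p in k],np.float32));print(b)
```

```text
[[425.5, -337.3, 22.0], [443.6, -286.6, 22.0], [532.9, -320.2, 22.0], [514.5, -371.7, 22.0]] centre [ 479.12538911 -328.9419358    22.        ]
tool [[-28.8, -50.2, 158.5], [25.0, -50.1, 158.5], [23.3, 45.3, 158.5], [-31.4, 45.3, 158.5]]
53.8 70.4
95.4 -20.6
54.7 -109.6
95.5 158.8
obst tool [ 75.  72. 159.]
obst tool [128.  48. 159.]
obst tool [-191.   83.  159.]
obst tool [ 35. 164. 159.]
((478.45574951171875, -328.7524108886719), (54.81606674194336, 95.40929412841797), 69.58558654785156)
```

Call:
{"method": "play_rows", "body": {"motion": [[[-3, -2.5, 10], [0, 0, 0.6]], [[0, 0, 20], [0, 0, 0]], [[0, 0, 20], [0, 0, 0]], [[0, 0, 20], [0, 0, 0]], [[0, 0, 20], [0, 0, 0]], [[0, 0, 20], [0, 0, 0]], [[0, 0, 20], [0, 0, 0]], [[0, 0, 20], [0, 0, 0]], [[0, 0, 12], [0, 0, 0]], [[0, 0, 8], [0, 0, 0]], [[0, 0, 6.5], [0, 0, 0]], [[0, 0, 0], [0, 0, 0]], [[0, 0, 0], [0, 0, 0]]]}}

```text
time_s: 5.57
eef_pos: [479.1, -329.7, 4.3]
ee_rot: [0.0, 0.821, 0.571, 0.0]
force: [0.1, -0.0, 0.8]
grip_width: 0.999
```

Call:
{"method": "play_rows", "body": {"motion": [[[0, 0, 0], [0, 0, 0]], [[0, 0, 0], [0, 0, 0]], [[0, 0, 0], [0, 0, 0]], [[0, 0, 0], [0, 0, 0]], [[0, 0, 0], [0, 0, 0]], [[0, 0, 0], [0, 0, 0]], [[0, 0, 0], [0, 0, 0]], [[0, 0, 0], [0, 0, 0]]], "fingers": 40, "squeeze": 40}}

```text
time_s: 6.23
eef_pos: [479.3, -329.6, 4.7]
ee_rot: [0.001, 0.821, 0.571, 0.0]
force: [-0.2, 2.9, 6.6]
grip_width: 0.633
```

```bash
python3 -c "
from h import *
to(550.6,88.1,180,94.6)"
```

```text
t 6.23 pos [ 479.3 -329.6    4.7] yaw 69.59 tool d [ 416.3  -78.6 -175.5] |d| 459.0 rotvec [  0.06   0.04 -25.01] f [-0.2  2.9  6.6] w 54.1
```

Call:
{"method": "play_rows", "body": {"motion": [[[0, 0, -5], [0, 0, 0]], [[0, 0, -15], [0, 0, 0]], [[0, 0, -20], [0, 0, 0]], [[0, 0, -20], [0, 0, 0]], [[0, 0, -20], [0, 0, 0]], [[0, 0, -20], [0, 0, 0]], [[6, -1, -20], [0, 0, 0]], [[15, -3, -20], [0, 0, 0]], [[20, -4, -18], [0, 0, 0]], [[25, -5, -18], [0, 0, 0]], [[25, -5, 0], [0, 0, 0]], [[25, -5, 0], [0, 0, 0]], [[25, -5, 0], [0, 0, 0]], [[25, -5, 0], [0, 0, 0]], [[25, -5, 0], [0, 0, 0]], [[25, -5, 0], [0, 0, 0]], [[25, -5, 0], [0, 0, 0]], [[25, -5, 0], [0, 0, 0]], [[25, -5, 0], [0, 0, 0]], [[25, -5, 0], [0, 0, 0]]]}}

```text
time_s: 7.9
eef_pos: [529.8, -10.0, 179.7]
ee_rot: [-0.0, 0.821, 0.571, -0.0]
force: [0.5, -0.6, -2.3]
grip_width: 0.63
```

Call:
{"method": "play_rows", "body": {"motion": [[[25, -5, 0], [0, 0, 0]], [[25, -5, 0], [0, 0, 0]], [[25, -5, 0], [0, 0, 0]], [[20, -3, 0], [0, 0, 0]], [[5, 0, 0], [0, 0, -5]], [[0, 0, 0], [0, 0, -5]], [[0, 0, 0], [0, 0, -5]], [[0, 0, 0], [0, 0, -5]], [[0, 0, 0], [0, 0, -5]], [[0, 0, 0], [0, 0, 0]], [[0, 0, 0], [0, 0, 0]], [[0, 0, 0], [0, 0, 0]]]}}

```text
time_s: 8.9
eef_pos: [548.0, 88.7, 179.7]
ee_rot: [-0.0, 0.679, 0.734, -0.0]
force: [0.3, -0.6, -2.8]
grip_width: 0.63
```

Run:
```python
from h import *
to(550.6,88.1,19,94.6)
s=ctrl.sense();np.save("p3.npy",np.r_[s["eef_pos"],s["ee_rot"]])
im=ctrl.capture("wrist")[:,:,::-1];cv2.imwrite("pics/w3.png",im)
cv2.imwrite("pics/w3b.png",cv2.resize(im,None,fx=1.56,fy=1.56,interpolation=cv2.INTER_CUBIC))
```

```text
t 8.9 pos [548.   88.7 179.7] yaw 94.44 tool d [ -0.8   2.7 160.7] |d| 161.0 rotvec [-0.02 -0.   -0.16] f [ 0.3 -0.6 -2.8] w 53.8
```

View pics/w3b.png

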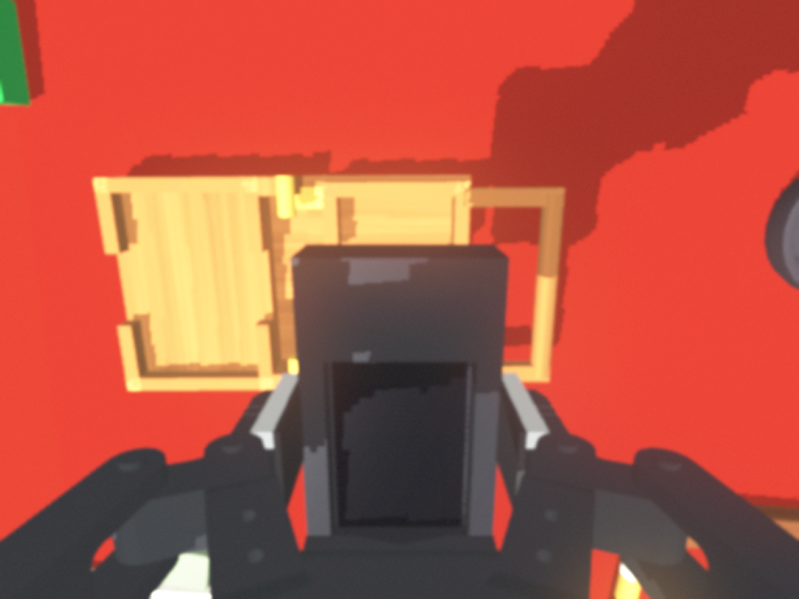

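The stone is held level and in line with the pocket. The nest's left corners are at (94,178) and (129,391), the bar ends at (564,188) and (549,382).

Run:
```python
from h import *
P=np.load("p3.npy");po=(P[:3],P[3:]);M=Ro.from_quat(np.roll(po[1],-1)).as_matrix()
w=lambda p,z=32:ray("wrist",np.array(p)/1.56,z,po)
a,b,c,d=[w(p)[:2] for p in((94,178),(129,391),(564,188),(549,382))]
N=(a+b)/2;H=(c+d)/2;L=np.linalg.norm(H-N);u=(H-N)/L
print(a,b,c,d,L,np.degrees(np.arctan2(u[1],u[0])))
for n,f in dict(hinge=107,pocket=168.5,handle=257,nest=45.5).items():print(n,(N+u*f/263*L).round(1))
print("tray wall outer",[w(p).round(1)[:2] for p in((470,178),(470,220))])
for p in((297,260),(507,260),(305,535),(495,535)):print("stone tool",((w(p,197)-po[0])@M).round(1))
```

```text
[499.42096764 -85.46707637] [628.70339452 -74.79007283] [484.63383435 176.92044191] [602.29907117 187.09624468] 262.94476178385446 94.49241990380922
hinge [555.7  26.5]
pocket [550.9  87.8]
handle [543.9 176. ]
nest [560.5 -34.8]
tray wall outer [array([483.3, 123.7]), array([506.4, 126.4])]
stone tool [-25.3 -46.4 -17.2]
stone tool [ 27.7 -46.4 -17.2]
stone tool [-27.5  36.3 -17.3]
stone tool [ 28.9  36.3 -17.3]
```

Call:
{"method": "play_rows", "body": {"motion": [[[-1.5, 2.2, 10], [0, 0, 0]], [[0, 0, 20], [0, 0, 0]], [[0, 0, 20], [0, 0, 0]], [[0, 0, 20], [0, 0, 0]], [[0, 0, 20], [0, 0, 0]], [[0, 0, 15], [0, 0, 0]], [[0, 0, 10], [0, 0, 0]], [[0, 0, 8], [0, 0, 0]], [[0, 0, 7], [0, 0, 0]], [[0, 0, 6], [0, 0, 0]], [[0, 0, 6], [0, 0, 0]], [[0, 0, 5], [0, 0, 0]], [[0, 0, 5], [0, 0, 0]], [[0, 0, 4], [0, 0, 0]], [[0, 0, 2], [0, 0, 0]], [[0, 0, 1], [0, 0, 0]], [[0, 0, 1], [0, 0, 0]], [[0, 0, 0], [0, 0, 0]], [[0, 0, 0], [0, 0, 0]], [[0, 0, 0], [0, 0, 0]]]}}

```text
time_s: 10.62
eef_pos: [550.5, 87.4, 20.0]
ee_rot: [0.0, 0.678, 0.735, 0.0]
force: [0.5, 0.4, -3.5]
grip_width: 0.63
```

Call:
{"method": "play_rows", "body": {"motion": [[[0, 0, 1], [0, 0, 0]], [[0, 0, 0.5], [0, 0, 0]], [[0, 0, 0], [0, 0, 0]], [[0, 0, 0], [0, 0, 0]]]}}

```text
time_s: 10.95
eef_pos: [550.6, 87.4, 18.7]
ee_rot: [0.0, 0.678, 0.735, 0.0]
force: [-1.8, -0.3, 3.7]
grip_width: 0.636
```

Call:
{"method": "play_rows", "body": {"motion": [[[0, 0, 0], [0, 0, 0]], [[0, 0, 0], [0, 0, 0]], [[0, 0, 0], [0, 0, 0]], [[0, 0, 0], [0, 0, 0]], [[0, 0, 0], [0, 0, 0]], [[0, 0, 0], [0, 0, 0]], [[0, 0, -5], [0, 0, 0]], [[0, 0, -15], [0, 0, 0]], [[0, 0, -25], [0, 0, 0]], [[0, 0, -30], [0, 0, 0]], [[0, 0, -30], [0, 0, 0]], [[0, 0, -30], [0, 0, 0]], [[0, -5, -20], [0, 0, 0]], [[0, -10, -5], [0, 0, 0]], [[0, -10, 0], [0, 0, 0]], [[0, -5, 0], [0, 0, 0]], [[0, 0, 0], [0, 0, 0]], [[0, 0, 0], [0, 0, 0]], [[0, 0, 0], [0, 0, 0]]], "fingers": 80}}

```text
time_s: 12.53
eef_pos: [520.8, 85.0, 178.1]
ee_rot: [-0.0, 0.678, 0.735, -0.0]
force: [0.2, 0.2, 0.6]
grip_width: 0.937
```

Run:
```python
from h import *
to(543.7,176,150,94.5)
s=ctrl.sense();np.save("p4.npy",np.r_[s["eef_pos"],s["ee_rot"]])
im=ctrl.capture("wrist")[:,:,::-1];cv2.imwrite("pics/w4.png",im)
cv2.imwrite("pics/w4b.png",cv2.resize(im,None,fx=1.56,fy=1.56,interpolation=cv2.INTER_CUBIC))
```

```text
t 12.53 pos [520.8  85.  178.1] yaw 94.58 tool d [88.9 30.1 28.1] |d| 98.0 rotvec [-0.01 -0.    0.08] f [0.2 0.2 0.6] w 80.0
```

View pics/w4b.png

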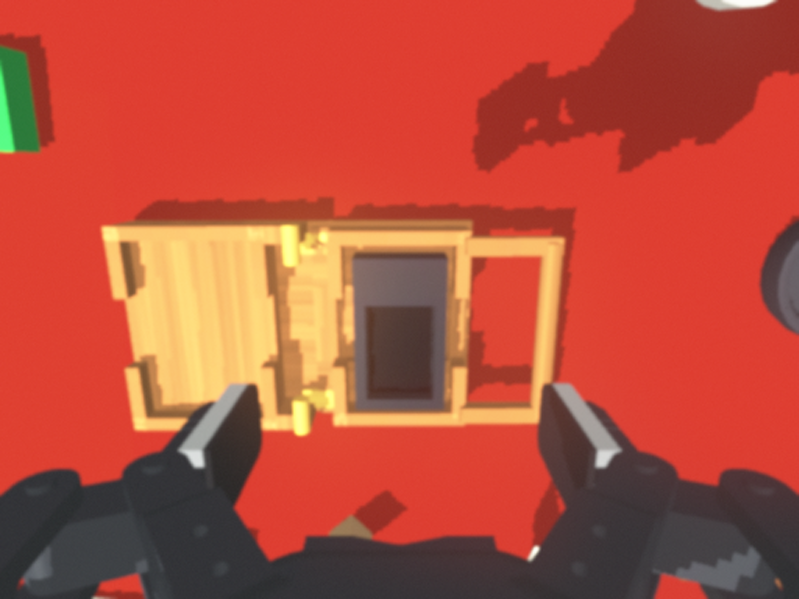

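The stone lies squarely in the pocket, around (400,330), well side up and released, with the tray flat. Next I move to the bar, which shows at (552,320).

Call:
{"method": "play_rows", "body": {"motion": [[[9, 3, 0], [0, 0, 0]], [[20, 7, 0], [0, 0, 0]], [[20, 7, 0], [0, 0, 0]], [[20, 7, 0], [0, 0, 0]], [[15, 5, 10], [0, 0, 0]], [[5, 1, 20], [0, 0, 0]], [[0, 0, 25], [0, 0, 0]], [[0, 0, 25], [0, 0, 0]], [[0, 0, 20], [0, 0, 0]], [[0, 0, 15], [0, 0, 0]], [[0, 0, 10], [0, 0, 0]], [[0, 0, 10], [0, 0, 0]], [[0, 0, 10], [0, 0, 0]], [[0, 0, 8], [0, 0, 0]], [[0, 0, 7], [0, 0, 0]], [[0, 0, 5], [0, 0, 0]], [[0, 0, 0], [0, 0, 0]], [[0, 0, 0], [0, 0, 0]]], "fingers": 40}}

```text
time_s: 14.08
eef_pos: [543.5, 176.1, 13.4]
ee_rot: [0.0, 0.678, 0.735, 0.0]
force: [0.3, 0.6, -0.4]
grip_width: 0.468
```

Call:
{"method": "play_rows", "body": {"motion": [[[0, 0, 0], [0, 0, 0]], [[0, 0, 0], [0, 0, 0]], [[0, 0, 0], [0, 0, 0]], [[0, 0, 0], [0, 0, 0]], [[0, 0, 0], [0, 0, 0]], [[0, 0, 0], [0, 0, 0]], [[0, 0, 0], [0, 0, 0]], [[0, 0, 0], [0, 0, 0]]], "fingers": 5, "squeeze": 30}}

```text
time_s: 14.75
eef_pos: [543.7, 175.1, 13.9]
ee_rot: [0.001, 0.678, 0.735, -0.0]
force: [-0.4, -6.4, 2.8]
grip_width: 0.129
```

Run:
```python
from h import *
to(543.7,176,13,94.5)
t=np.radians(np.arange(0,181,3));y=150*np.cos(t);z=150*np.sin(t)
print(np.c_[np.diff(y),-np.diff(z)].round(1).tolist()[:30])
```

```text
t 14.75 pos [543.7 175.1  13.9] yaw 94.59 tool d [0.9 0.1 0.9] |d| 1.0 rotvec [0.04 0.09 0.09] f [-0.4 -6.4  2.8] w 11.0
[[-0.2, -7.9], [-0.6, -7.8], [-1.0, -7.8], [-1.4, -7.7], [-1.8, -7.6], [-2.2, -7.5], [-2.6, -7.4], [-3.0, -7.3], [-3.4, -7.1], [-3.7, -6.9], [-4.1, -6.7], [-4.4, -6.5], [-4.8, -6.2], [-5.1, -6.0], [-5.4, -5.7], [-5.7, -5.4], [-6.0, -5.1], [-6.2, -4.8], [-6.5, -4.4], [-6.7, -4.1], [-6.9, -3.7], [-7.1, -3.4], [-7.3, -3.0], [-7.4, -2.6], [-7.5, -2.2], [-7.6, -1.8], [-7.7, -1.4], [-7.8, -1.0], [-7.8, -0.6], [-7.9, -0.2]]
```

Call:
{"method": "play_rows", "body": {"motion": [[[-1.1, 0, -7.9], [0, 0, 0]], [[-0.6, 0, -7.8], [0, 0, 0]], [[-1, 0, -7.8], [0, 0, 0]], [[-1.4, 0, -7.7], [0, 0, 0]], [[-1.8, 0, -7.6], [0, 0, 0]], [[-2.2, 0, -7.5], [0, 0, 0]], [[-2.6, 0, -7.4], [0, 0, 0]], [[-3, 0, -7.3], [0, 0, 0]], [[-3.4, 0, -7.1], [0, 0, 0]], [[-3.7, 0, -6.9], [0, 0, 0]]]}}

```text
time_s: 15.58
eef_pos: [545.2, 156.3, 89.4]
ee_rot: [-0.0, 0.678, 0.735, 0.001]
force: [5.0, 7.6, -5.3]
grip_width: 0.125
```

Call:
{"method": "play_rows", "body": {"motion": [[[-4.1, 0, -6.7], [0, 0, 0]], [[-4.4, 0, -6.5], [0, 0, 0]], [[-4.8, 0, -6.2], [0, 0, 0]], [[-5.1, 0, -6], [0, 0, 0]], [[-5.4, 0, -5.7], [0, 0, 0]], [[-5.7, 0, -5.4], [0, 0, 0]], [[-6, 0, -5.1], [0, 0, 0]], [[-6.2, 0, -4.8], [0, 0, 0]], [[-6.5, 0, -4.4], [0, 0, 0]], [[-6.7, 0, -4.1], [0, 0, 0]], [[-6.9, 0, -3.7], [0, 0, 0]], [[-7.1, 0, -3.4], [0, 0, 0]], [[-7.3, 0, -3], [0, 0, 0]], [[-7.4, 0, -2.6], [0, 0, 0]], [[-7.5, 0, -2.2], [0, 0, 0]], [[-7.6, 0, -1.8], [0, 0, 0]], [[-7.7, 0, -1.4], [0, 0, 0]], [[-7.8, 0, -1], [0, 0, 0]], [[-7.8, 0, -0.6], [0, 0, 0]], [[-7.9, 0, -0.2], [0, 0, 0]]]}}

```text
time_s: 17.25
eef_pos: [556.0, 26.6, 166.3]
ee_rot: [0.001, 0.678, 0.735, 0.002]
force: [1.3, 6.0, 12.2]
grip_width: 0.121
```

Call:
{"method": "play_rows", "body": {"motion": [[[-7.9, 0, 0.2], [0, 0, 0]], [[-7.8, 0, 0.6], [0, 0, 0]], [[-7.8, 0, 1], [0, 0, 0]], [[-7.7, 0, 1.4], [0, 0, 0]], [[-7.6, 0, 1.8], [0, 0, 0]], [[-7.5, 0, 2.2], [0, 0, 0]], [[-7.4, 0, 2.6], [0, 0, 0]], [[-7.3, 0, 3], [0, 0, 0]], [[-7.1, 0, 3.4], [0, 0, 0]], [[-6.9, 0, 3.7], [0, 0, 0]]]}}

```text
time_s: 18.08
eef_pos: [562.0, -48.8, 144.9]
ee_rot: [0.001, 0.678, 0.735, 0.001]
force: [3.2, 0.8, 9.0]
grip_width: 0.122
```

Run:
```python
from h import *
to(560,-48,143,94.6)
im=ctrl.capture("side")[:,:,::-1]
cv2.imwrite("pics/s2.png",cv2.resize(im[120:290,170:360],None,fx=3.5,fy=3.5,interpolation=cv2.INTER_CUBIC))
```

```text
t 18.08 pos [562.  -48.8 144.9] yaw 94.59 tool d [ 1.  -1.9  1.9] |d| 3.0 rotvec [ 0.17 -0.01 -0.01] f [3.2 0.8 9. ] w 10.4
```

View pics/s2.png

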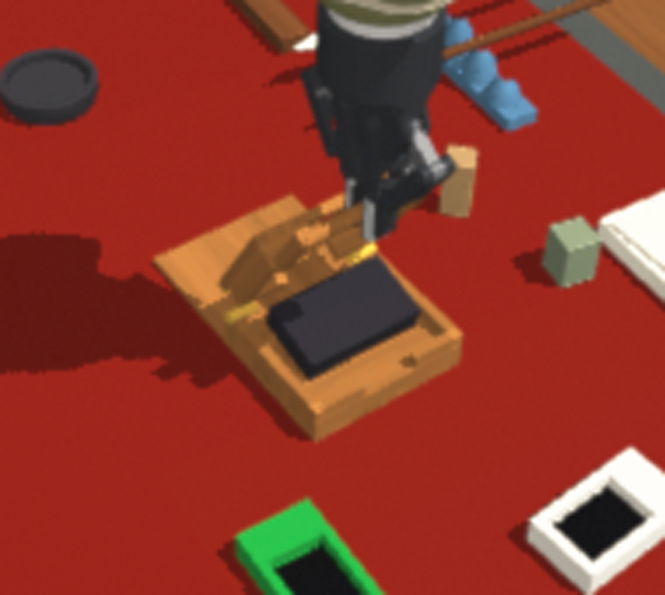

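The stone has tipped over into the nest, underside up at about (345,315), and sits towards the hinge side. I carry on closing gently.

Call:
{"method": "play_rows", "body": {"motion": [[[-6.7, 0, 4.1], [0, 0, 0]], [[-6.5, 0, 4.4], [0, 0, 0]], [[-6.2, 0, 4.8], [0, 0, 0]], [[-6, 0, 5.1], [0, 0, 0]], [[-5.7, 0, 5.4], [0, 0, 0]], [[-5.4, 0, 5.7], [0, 0, 0]], [[-5.1, 0, 6], [0, 0, 0]], [[-4.8, 0, 6.2], [0, 0, 0]], [[-4.4, 0, 6.5], [0, 0, 0]], [[-4.1, 0, 6.7], [0, 0, 0]]]}}

```text
time_s: 18.97
eef_pos: [566.1, -103.8, 88.4]
ee_rot: [0.0, 0.678, 0.735, 0.0]
force: [4.3, 4.3, 4.1]
grip_width: 0.124
```

Call:
{"method": "play_rows", "body": {"motion": [[[-3.7, 0, 6.9], [0, 0, 0]], [[-3.4, 0, 7.1], [0, 0, 0]], [[-3, 0, 7.3], [0, 0, 0]], [[-2.6, 0, 7.4], [0, 0, 0]], [[-2.2, 0, 7.5], [0, 0, 0]], [[-1.8, 0, 7.6], [0, 0, 0]], [[-1.4, 0, 7.7], [0, 0, 0]]]}}

```text
time_s: 19.55
eef_pos: [567.5, -121.9, 36.6]
ee_rot: [0.0, 0.678, 0.735, 0.0]
force: [5.4, 0.6, 3.6]
grip_width: 0.124
```

Run:
```python
from h import *
to(567.5,-123,13,94.6)
im=ctrl.capture("side")[:,:,::-1]
cv2.imwrite("pics/s3.png",cv2.resize(im[120:290,170:360],None,fx=3.5,fy=3.5,interpolation=cv2.INTER_CUBIC))
```

```text
t 19.55 pos [ 567.5 -121.9   36.6] yaw 94.59 tool d [-1.1 -0.1 23.6] |d| 24.0 rotvec [ 0.05  0.01 -0.01] f [5.4 0.6 3.6] w 10.6
```

Call:
{"method": "play_rows", "body": {"motion": [[[-0.8, 0, 7.5], [0, 0, 0]], [[-0.3, 0, 6], [0, 0, 0]], [[0, 0, 5], [0, 0, 0]], [[0, 0, 3], [0, 0, 0]], [[0, 0, 2], [0, 0, 0]], [[0, 0, 1], [0, 0, 0]], [[0, 0, 0], [0, 0, 0]], [[0, 0, 0], [0, 0, 0]]]}}

```text
time_s: 20.27
eef_pos: [567.7, -124.0, 12.1]
ee_rot: [0.001, 0.678, 0.735, -0.0]
force: [5.5, -4.0, 0.2]
grip_width: 0.127
```

Call:
{"method": "play_rows", "body": {"motion": [[[0, 0, 1], [0, 0, 0]], [[0, 0, 1], [0, 0, 0]], [[0, 0, 0], [0, 0, 0]]]}}

```text
time_s: 20.52
eef_pos: [567.7, -124.0, 10.3]
ee_rot: [0.001, 0.678, 0.735, -0.0]
force: [4.7, -3.5, 2.8]
grip_width: 0.122
```

Call:
{"method": "play_rows", "body": {"motion": [[[0, 0, 0], [0, 0, 0]], [[0, 0, 0], [0, 0, 0]], [[0, 0, 0], [0, 0, 0]], [[0, 0, 0], [0, 0, 0]], [[0, 0, -5], [0, 0, 0]], [[0, 0, -10], [0, 0, 0]], [[0, 0, -20], [0, 0, 0]], [[0, 0, -30], [0, 0, 0]], [[0, 0, -30], [0, 0, 0]], [[0, 0, -30], [0, 0, 0]], [[0, 0, -30], [0, 0, 0]], [[15, -10, -20], [0, 0, 0]], [[25, -10, 0], [0, 0, 0]], [[25, -10, 0], [0, 0, 0]], [[10, -5, 0], [0, 0, 0]], [[0, 0, 0], [0, 0, 0]], [[0, 0, 0], [0, 0, 0]]], "fingers": 40}}

```text
time_s: 21.93
eef_pos: [526.3, -50.8, 185.3]
ee_rot: [-0.0, 0.678, 0.735, -0.0]
force: [0.2, -0.1, 0.4]
grip_width: 0.471
```

Run:
```python
from h import *
to(567.5,-123,13,94.6)
a=ctrl.capture("side")[:,:,::-1];b=ctrl.capture("wrist")[:,:,::-1]
a=cv2.resize(a[140:290,180:330],(400,400),interpolation=cv2.INTER_CUBIC);b=cv2.resize(b[:,56:440],(400,400))
cv2.imwrite("pics/f.png",np.hstack([a,b]))
```

```text
t 21.93 pos [526.3 -50.8 185.3] yaw 94.64 tool d [-75.2  35.3 172.3] |d| 191.0 rotvec [-0.03  0.01  0.04] f [ 0.2 -0.1  0.4] w 40.2
```

View pics/f.png

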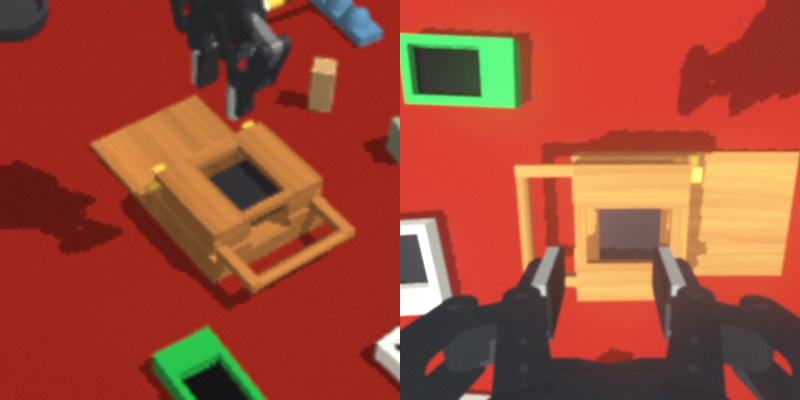

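The tray looks shut on the nest, with the stone's underside seen through the window. I triangulate the bar and stone heights to confirm.

Run:
```python
from h import *
s=ctrl.sense();po=(s["eef_pos"],s["ee_rot"])
# outer bar end corners (side pic, wrist pic)
S=lambda p:(180+p[0]*150/400,140+p[1]*150/400)
W=lambda p:(56+p[0]*384/400,p[1]*384/400)
for n,a,b in(("bar outer corner near robot",(253,291),(115,167)),):
    for z in(20,26,32,38,44,50,56):print(n,z,ray("side",S(a),z)[:2].round(1),ray("wrist",W(b),z,po)[:2].round(1))
for z in(26,32,40,50):print("bar far",z,ray("side",S((354,232)),z)[:2].round(1))
for z in(36,42,48):print("win",z,[ray("wrist",W(p),z,po)[:2].round(1).tolist() for p in((198,208),(260,208))])
a=ctrl.capture("side")[:,:,::-1]
cv2.imwrite("pics/g.png",cv2.resize(a[175:255,205:320],None,fx=6.5,fy=6.5,interpolation=cv2.INTER_CUBIC))
```

```text
bar outer corner near robot 20 [ 519.5 -123.8] [ 515.2 -138.1]
bar outer corner near robot 26 [ 516.8 -127.7] [ 514.  -136.6]
bar outer corner near robot 32 [ 514.  -131.5] [ 512.9 -135. ]
bar outer corner near robot 38 [ 511.3 -135.4] [ 511.8 -133.4]
bar outer corner near robot 44 [ 508.5 -139.3] [ 510.6 -131.8]
bar outer corner near robot 50 [ 505.8 -143.1] [ 509.5 -130.2]
bar outer corner near robot 56 [ 503. -147.] [ 508.4 -128.6]
bar far 26 [ 633.8 -116.1]
bar far 32 [ 630.2 -120.1]
bar far 40 [ 625.3 -125.4]
bar far 50 [ 619.3 -132. ]
win 36 [[543.6, -59.1], [539.2, -3.3]]
win 42 [[541.8, -59.0], [537.5, -4.4]]
win 48 [[540.1, -59.0], [535.8, -5.5]]
```

View pics/g.png

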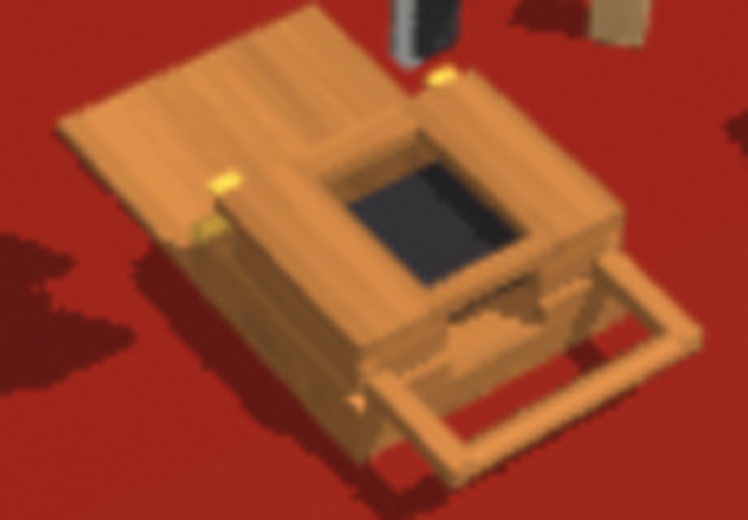

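The bar's top corner triangulates to about 37 mm. That is 32 mm at its centre, so the tray is shut. The stone's underside lies flat in the window and the gripper is clear.

```bash
python3 -c "
from rig import ctrl
print(ctrl.finish_job())"
```

```text
the job is handed in; nothing more can be done
None
```

I laid the dark rectangular inkstone well side up in the open tray and let go of it. I then swung the tray by its bar over onto the nest, released the bar, backed off and handed the job in at about 22 s of the 64 s allowed.

**Checks that passed:**
- **Placing:** the wrist picture showed the stone squarely in the pocket, with the fingers off it and the tray flat.
- **Tray shut:** by triangulation the bar's centre is about 31–32 mm above the table; 32 mm means shut.
- **Stone in the nest:** the last side picture showed its underside lying flat in the tray window, with the robot clear of everything.
- **Forces:** the readings stayed under about 15 N throughout.

**Less certain:**
- On the final push the tool went about 3 mm below where the closed bar should have held it, with hardly any force reading. The bar probably slipped a little in the grip.
- I judged the stone's final position in the nest only by eye through the window. I did not measure it.

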